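# Hang the slotted rib on the drop-flap peg

### The job

Take the tall wooden rib with the hanging slot out of the rack and hang it by that slot on the steel peg: push it along the peg so that it lifts the little gravity flap under it, until the flap has dropped shut behind the rib. Before letting go, pull the rib gently but steadily back against the shut flap to make sure that it is caught, then leave it hanging still on the peg and let go. Use only a light hand's force on the peg and flap, and leave the other things alone.

Things in the scene. Friction and masses are not known exactly. Their poses are not given: they have to be found in the camera images.
- rib: The rib to hang: flat upright plywood board, 60 wide (x) x 12 thick (y) x 150 mm tall (z up), the same both ways round, 70 to 130 g, standing in either slot of the rack. Origin: centre of its lower edge. A rectangular hanging slot goes through it along y, 24 wide, 72 to 102 mm above the origin. Grip it across the 12 mm within 20 mm of the top edge, so that the fingertips stay above the slot.
- rib_eye (a point): Centre of the rib's hanging slot (24 wide, 30 mm tall), 87 mm above the rib's origin, 63 mm below its top edge. The web above the slot is solid, 48 mm tall.
- short_rib: The other rib, to be left alone: the same plywood, 60 x 12 x 110 mm tall, stepped at the top, no slot. Origin: centre of its lower edge. It stands in the rack's other slot.
- rack: Fixed wooden rack, 110 x 200 x 44 mm tall; origin centre of its underside. Two slots run along its x at y = -45 and +45 mm, each 15 mm wide, floor 8 mm and rim 44 mm above the table. Draw a rib straight up by 40 mm or more to clear it.
- stand: Fixed rigid steel stand, set 0 to 20 mm high; origin 155 mm below the axis of its level peg. The peg, 14 mm thick, top flat (10 mm wide), lies along the stand's y, its free, slightly tapered tip towards -y. Along y: tip -52, stop collar +27, post front +65 mm (post 34 wide, top at z 163 mm). Base 110 x 170 mm, top at z 10 mm, y from -50 to +120.
- peg_top (a point): Point on top of the peg, 162 mm right above the stand's origin; axes as the stand's. On the hung rib the slot's upper edge rests on the peg, so the slot's centre lies 15 mm lower than this point; along y it may lie anywhere from the shut flap to +21 mm (against the collar).
- collar (a point): Centre of the tip-side face of the fixed stop collar on the peg (30 mm in diameter), 155 mm above the stand's origin: the rib can be pushed no farther along the peg than this face. There the flap has dropped shut, wherever its clamp is set.
- keeper: Track in the peg's underside, with the clamp (20 wide x 11 mm, 3 mm below the peg) and the flap that it carries. Its origin and axes are the stand's: the reading does NOT tell where the clamp is set. The flap's hinge lies anywhere from stand y -38 to -18 mm, at z 147 mm, fixed during the job; see it or feel for it.
- flap (a joint): Swing of the steel gravity flap (14 wide x 4 thick x 26 mm long): 0 shut, hanging straight down from its hinge, growing as its end swings inwards (+y) and up, to 1.35 rad. It swings freely (under 2 N) when pushed from the tip side; outwards it is blocked. Shut, its inner face is 5 mm inside of the hinge and holds the slot's lower edge: slot centre then 11 mm inside of the hinge.
- roller: Wooden roller standing on end, 58 mm in diameter, 190 mm tall; origin centre of its underside. Leave alone.
- slip_cup: Terracotta cup, 72 mm across, 75 mm tall; origin centre of its underside. Leave alone.
Things that resemble listed ones, but are neither listed nor needed, are in the scene too. Leave any orange look-alike of the rib alone.

How it is judged:
By the outcome, as a careful person would: the job done as asked, in the order asked, and still so for the second after the job is handed in, with the robot touching nothing.
It also fails if it takes over 54 s, if anything falls off the work surface, if the arm or the gripper's body presses on something with over 40 N, if the wrist force passes 120 N, or if a joint passes its speed limit or range.

### The arm

A 6-joint arm with a two-finger parallel gripper is mounted at the origin on the work surface. World frame = base frame: x ahead of the robot, y to its left, z up, the work surface at z = 0. Lengths are in m, angles in degrees, forces in N, time in s.
With the tool pointing down it reaches from about 0.3 to 0.75 m from the base axis. Payload 8.5 kg.
Tool frame: the origin (TCP) lies between the finger pads; the fingertips stand 8 mm ahead of it and the grasp point (between the pads) lies 11 mm behind it; y points along the fingers, z is the direction in which the jaws open and shut, and the axes are right-handed (so a half turn about y gives the same grasp; the last joint's range is limited). The gripper opens to 85 mm and grips with 20 to 120 N. Pads are 22 mm wide; open, the fingers measure 114 mm over their backs; the gripper's body (76 mm by 85 mm) begins 54 mm behind the grasp point. The pads swing forward as they close: fully open they stand 13 mm farther back than shut.
Start: joints at [-82.351, 21.807, 74.336, -0, 83.858, -12.336], TCP at [0.188, -0.517, 0.239] pointing down, gripper open.
Joint ranges: [-178.18, 178.18], [-50.72, 133.34], [12.68, 142.11], [-81.47, 261.47], [9.98, 163.14], [-165.26, 165.26]. Speed limits (degrees/s): [136.94, 136.94, 180, 180, 180, 180].

### API

Orientations are given as a 3x3 rotation matrix whose columns are the frame's x, y, z axes.
In Python, from rig import env, get_image gives the robot as it stands.
- The arm moves only by the tool move_arm, never from a script. Its argument "targets" is one flat list of numbers, 6 for each row, row after row: the shift along the tool's x, y, z in mm, then the turn, a rotation vector about the tool's x, y, z in rad. A call has exactly 5 rows; each row shifts and turns the commanded pose from where the row before left it, along the tool's axes as they then stand; what a row does not reach is not made up. A row lasts 1/8 s, in which the tool goes at most 62.5 mm and 10.7 degrees, less where a joint would pass 70% of its speed; a pose out of reach is approached as far as the arm can. A call is refused whole if a number of a shift passes 62.5 or a number of a turn 0.188, either way. A call with a gripper value outside its range is refused whole. "hand" is the opening, from -1 (shut) to 1 (fully open), so that 0 is half open, set as the call begins (left out, the last holds). The fingers move at their own pace and stop on an object; "squeeze" is the grip in N (left out, the last holds). Time passes only in rows, so rows that do not move let the fingers close, or fill a call up. It gives the time, the measured TCP pose, the force and the opening at its end, in the units of the state.
- env.observe(): the state, without advancing time (a new reading comes with each control period).
- get_image(name): name is "side" or "top"; returns a dict with "pixels" (480x640x3 uint8, red, green, blue), "z_map" (480x640 float32, m along the optical axis (not along the pixel's ray), 0 where there is no reading), "intrinsics" (3x3 intrinsics, pixels), "R" (3x3) and "t" (3): a world point X has camera coordinates R X + t. Camera axes: x right, y down, z forward; pixel columns grow to the right and rows downward; lengths in m; the calibration is good to about 2 mm. A picture is of the moment at which its call begins.
- env.close_job(): hands the job in, once; it reports no verdict.
The state is a dict: "time_s": time; "q": joint angles; "qvel": joint speeds; "joint_efforts": joint torques, N m; "position": TCP position; "tool_rot": TCP orientation; "ft_force": force on the tool from outside, world axes, zero at the start; "wrist_torque": the same for the moment, N m; "grip_width": finger opening in m.
Only numpy, scipy, OpenCV 4.12 (cv2) and the standard library are available. Lean on these libraries where they do the work, as an engineer would, in place of code of your own. Each camera call takes 0.05 s, during which the arm holds its last target.

## Working session

There is one attempt and no reset: what is moved stays moved. The work goes in short steps, Python scripts to look and compute and a tool call to move; the robot and the scene stay as the last step left them, time stands still between calls to the robot, and variables do not carry over. Pictures are saved under pics/ and viewed, and the job is handed in when it is done.

Besides the shell and the picture viewer there is one more tool, called after "Emit:" as a command line: name --argument value ..., lists and objects as JSON in quotes. move_arm: Moves the arm, as the interface text tells. Its arguments: {"type":"object","properties":{"targets":{"type":"array"},"hand":{"type":"number"},"squeeze":{"type":"number"}},"required":["targets"]}

```bash
ls; mkdir -p pics; python3 - <<'E'
from rig import env,get_image
import cv2,pickle
for n in("side","top"):
    d=get_image(n); pickle.dump(d,open(f"pics/{n}0.pkl","wb"))
    cv2.imwrite(f"pics/{n}0.png",d["pixels"][:,:,::-1])
    print(n,d["intrinsics"],d["R"],d["t"])
print(env.observe())
E
```

```text
pics
side [[441.36247584   0.         318.77377999]
 [  0.         441.36247584 239.27190015]
 [  0.           0.           1.        ]] [[-0.76529888  0.64362438 -0.00808049]
 [ 0.44253781  0.51699873 -0.7327159 ]
 [-0.46741621 -0.56432258 -0.68048667]] [ 0.40946414 -0.13822372  1.15100625]
top [[433.73225779   0.         326.46424414]
 [  0.         433.73225779 239.14780412]
 [  0.           0.           1.        ]] [[ 0.00612538 -0.99990311  0.01249998]
 [-0.99608674 -0.00720319 -0.08808705]
 [ 0.08816856 -0.01191149 -0.99603435]] [-0.02141265  0.53789242  0.82669411]
{'time_s': 0.1, 'q': array([-8.23501986e+01,  2.18368900e+01,  7.43796423e+01,  1.95657465e-03,
        8.38584473e+01, -1.23370153e+01]), 'qvel': array([-0.02500498, -0.07800759, -0.17521445,  0.04109184, -0.05612543,
        0.08554749]), 'joint_efforts': array([ 3.33319978e-03, -4.49229026e+01, -2.31656653e+01, -2.10437543e-04,
        3.65402389e-03,  1.32291524e-05]), 'position': array([ 0.1879523 , -0.51661791,  0.23878029]), 'tool_rot': array([[-9.39772570e-01, -1.40552923e-04,  3.41800375e-01],
       [-3.41800261e-01,  1.30151321e-03, -9.39771721e-01],
       [-3.12770040e-04, -9.99999143e-01, -1.27116744e-03]]), 'ft_force': array([-0.80812163,  0.16162626, -0.38337699]), 'wrist_torque': array([0.04061765, 0.00288902, 0.00827991]), 'grip_width': 0.085512876357656}
```

View pics/side0.png

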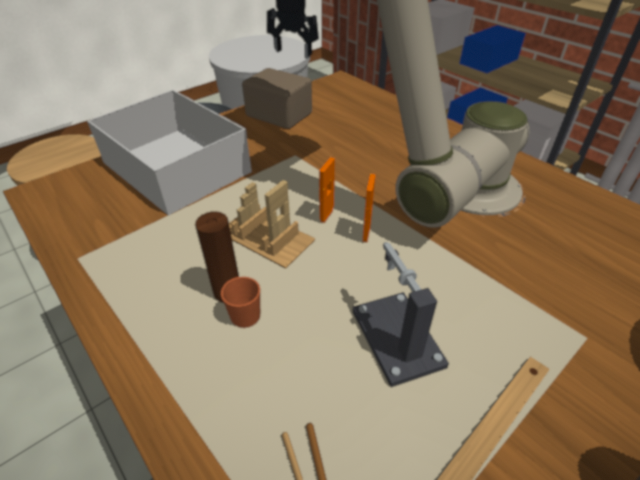

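View pics/top0.png

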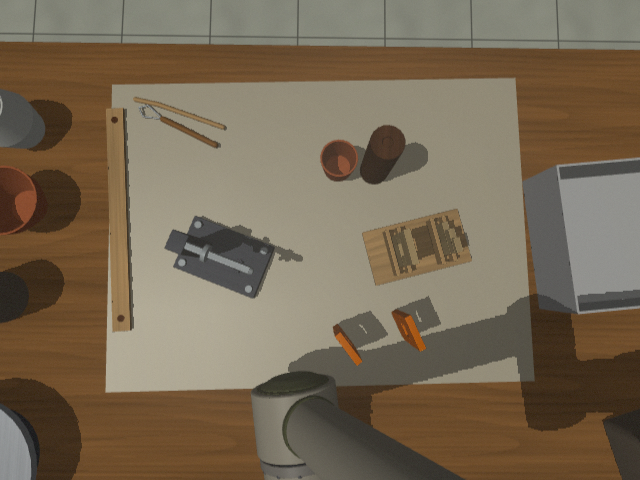

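Candidates for the rib in the side view are the wooden slotted board in the rack (278,213), the stepped wooden one (248,208, the short rib), and the orange look-alikes at (327,190) and (370,208). I choose the one at (278,213) and will check it in a close crop. I'll measure at the same time.

```bash
cat > h.py <<'E'
import numpy as np,cv2,pickle
def cloud(d):
    z=d["z_map"];K=d["intrinsics"];v,u=np.mgrid[0:480,0:640]
    c=np.stack([(u-K[0,2])/K[0,0]*z,(v-K[1,2])/K[1,1]*z,z],-1)
    P=(c-d["t"])@d["R"]; P[z<=0]=np.nan
    return P
def proj(d,X):
    c=d["R"]@np.asarray(X,float)+d["t"]; p=d["intrinsics"]@c; return p[:2]/p[2]
E
python3 - <<'E'
from h import *
s=pickle.load(open("pics/side0.pkl","rb"));t=pickle.load(open("pics/top0.pkl","rb"))
a=cv2.resize(s["pixels"][150:275,190:340,::-1],None,fx=4,fy=4,interpolation=cv2.INTER_CUBIC)
cv2.imwrite("pics/c1.png",a)
a=cv2.resize(s["pixels"][225:395,335:475,::-1],None,fx=3.5,fy=3.5,interpolation=cv2.INTER_CUBIC)
cv2.imwrite("pics/c2.png",a)
a=cv2.resize(t["pixels"][200:310,150:490,::-1],None,fx=2.35,fy=2.35,interpolation=cv2.INTER_CUBIC)
cv2.imwrite("pics/c3.png",a)
P=cloud(t)
# rack region heights
for n,(r0,r1,c0,c1) in dict(rack=(200,290,355,480),stand=(205,305,155,305)).items():
    Q=P[r0:r1,c0:c1].reshape(-1,3);Q=Q[np.isfinite(Q[:,0])]
    print(n,np.histogram(Q[:,2],bins=np.arange(-.01,.24,.01)))
Ps=cloud(s)
Q=Ps[150:275,225:320].reshape(-1,3);Q=Q[np.isfinite(Q[:,0])]
print(np.histogram(Q[:,2],bins=np.arange(-.01,.24,.01)))
E
```

```text
rack (array([2649, 6178,  285,  152,  201,  600,   83,   78,  159,   76,   66,
        116,  147,   44,   42,   42,  288,    1,    0,    0,    0,    0,
          0,    0]), array([-0.01,  0.  ,  0.01,  0.02,  0.03,  0.04,  0.05,  0.06,  0.07,
        0.08,  0.09,  0.1 ,  0.11,  0.12,  0.13,  0.14,  0.15,  0.16,
        0.17,  0.18,  0.19,  0.2 ,  0.21,  0.22,  0.23]))
stand (array([4910, 4877, 3631,  187,    5,    4,    7,   11,   21,   18,   17,
         21,   20,   23,   23,   26,   42,  835,  260,    0,    0,    0,
          0,    0]), array([-0.01,  0.  ,  0.01,  0.02,  0.03,  0.04,  0.05,  0.06,  0.07,
        0.08,  0.09,  0.1 ,  0.11,  0.12,  0.13,  0.14,  0.15,  0.16,
        0.17,  0.18,  0.19,  0.2 ,  0.21,  0.22,  0.23]))
(array([5459, 2513,  335,  335,  387,  498,  246,  266,  308,  226,  196,
        185,  193,  147,  129,  136,  183,   26,   25,   40,    0,    0,
          0,    0]), array([-0.01,  0.  ,  0.01,  0.02,  0.03,  0.04,  0.05,  0.06,  0.07,
        0.08,  0.09,  0.1 ,  0.11,  0.12,  0.13,  0.14,  0.15,  0.16,
        0.17,  0.18,  0.19,  0.2 ,  0.21,  0.22,  0.23]))
```

View pics/c1.png

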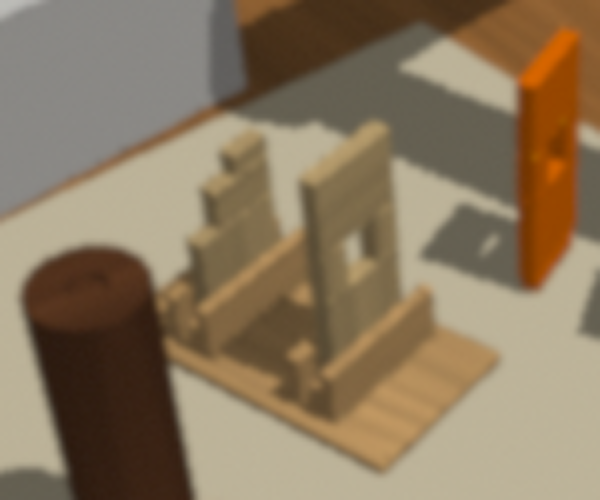

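View pics/c2.png

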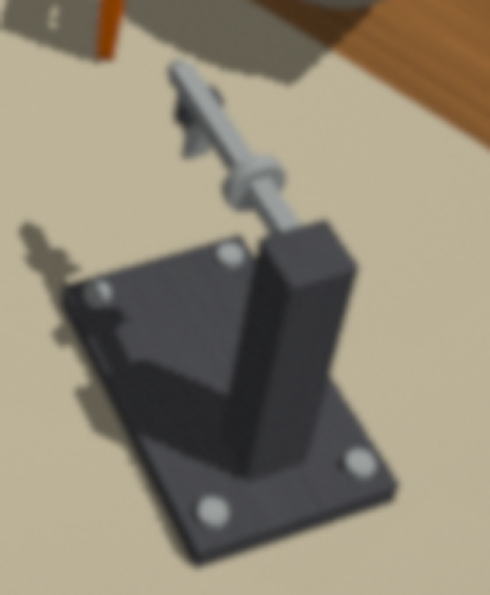

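View pics/c3.png

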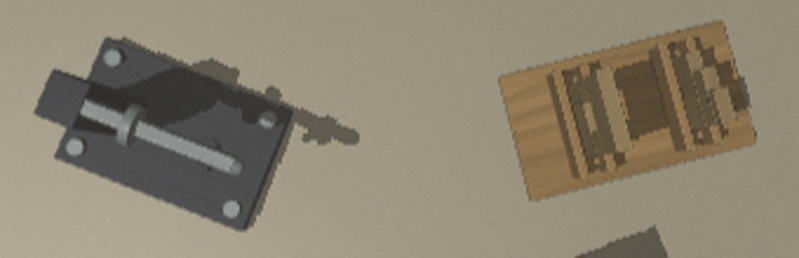

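The crops confirm it. The wooden board with the rectangular slot is in the near slot of the rack, and the stepped short rib is in the other slot. The peg tip is at about side (388,246), with the flap under it at about side (391,262). Next I'll measure the poses.

```bash
python3 - <<'E'
from h import *
s=pickle.load(open("pics/side0.pkl","rb"));t=pickle.load(open("pics/top0.pkl","rb"))
for n,d,rr in(("top",t,(200,290,355,480)),("side",s,(150,275,225,320))):
    P=cloud(d);r0,r1,c0,c1=rr
    Q=P[r0:r1,c0:c1].reshape(-1,3)
    Q=Q[(Q[:,2]>0.149)&(Q[:,2]<.166)]
    if n=="side": Q=Q[(abs(Q[:,1]+.09)<.15)]
    print(n,len(Q),Q.min(0),Q.max(0),np.median(Q,0))
    rect=cv2.minAreaRect((Q[:,:2]*1000).astype(np.float32));print(rect)
# rack rim
P=cloud(t);Q=P[200:290,355:480].reshape(-1,3);Q=Q[(Q[:,2]>0.040)&(Q[:,2]<.048)]
print("rackrim",cv2.minAreaRect((Q[:,:2]*1000).astype(np.float32)))
Q=P[200:290,355:480].reshape(-1,3);Q=Q[(Q[:,2]>0.005)&(Q[:,2]<.2)]
print("rack",cv2.minAreaRect((Q[:,:2]*1000).astype(np.float32)))
# stand
Q=P[205:305,155:305].reshape(-1,3);
H=Q[(Q[:,2]>.14)];print("high",H[:,:].min(0),H.max(0))
g=Q[(Q[:,2]>.15)&(Q[:,0]<1)]
Z=np.histogram(g[:,2],bins=np.arange(.15,.2,.002));print(Z)
B=Q[(Q[:,2]>.008)&(Q[:,2]<.04)]
print(np.histogram(B[:,2],bins=np.arange(.004,.04,.002)))
print("base",cv2.minAreaRect((B[:,:2]*1000).astype(np.float32)))
np.save("pics/standpts.npy",Q)
Ps=cloud(s);q=Ps[240:300,380:425];m=(q[...,2]>.15)
for r in range(0,60,2):
    for c in range(0,45):
        pass
K=q[m];print(K.min(0),K.max(0),np.median(K,0))
E
```

```text
top 292 [ 0.48611754 -0.16749531  0.14945063] [ 0.5443142  -0.14286761  0.16047679] [ 0.51504368 -0.15505576  0.15708889]
((515.10498046875, -155.91798400878906), (59.28654098510742, 12.442423820495605), 14.851147651672363)
side 215 [ 0.4869789  -0.16655887  0.14903407] [ 0.6785858  -0.08362509  0.16580936] [ 0.52955428 -0.14960713  0.15551446]
((585.4296875, -129.27561950683594), (205.88218688964844, 19.222183227539062), 21.213748931884766)
rackrim ((525.6856079101562, -198.3230743408203), (89.75675201416016, 121.43583679199219), 14.410841941833496)
rack ((532.2610473632812, -202.44671630859375), (161.55067443847656, 225.24488830566406), 1.7830140590667725)
high [0.46796581 0.10304691 0.14060252] [0.53897258 0.24469682 0.17827735]
(array([  4,   6,  11,  13,   8,  25,  72,  86, 214, 438, 179,  28,  28,
        22,   3,   0,   0,   0,   0,   0,   0,   0,   0,   0,   0]), array([0.15 , 0.152, 0.154, 0.156, 0.158, 0.16 , 0.162, 0.164, 0.166,
       0.168, 0.17 , 0.172, 0.174, 0.176, 0.178, 0.18 , 0.182, 0.184,
       0.186, 0.188, 0.19 , 0.192, 0.194, 0.196, 0.198, 0.2  ]))
(array([   0,    0,    8,    9,  151, 1088, 1773,  610,  120,   58,    7,
          1,    1,    1,    0,    1,    2]), array([0.004, 0.006, 0.008, 0.01 , 0.012, 0.014, 0.016, 0.018, 0.02 ,
       0.022, 0.024, 0.026, 0.028, 0.03 , 0.032, 0.034, 0.036, 0.038]))
base ((502.6802978515625, 184.78948974609375), (170.44638061523438, 110.04200744628906), 68.94459533691406)
[0.47179722 0.10370505 0.15009826] [0.53526808 0.23300752 0.17641576] [0.5044525  0.18161382 0.16721456]
```

```bash
python3 - <<'E'
from h import *
s=pickle.load(open("pics/side0.pkl","rb"));t=pickle.load(open("pics/top0.pkl","rb"))
P=cloud(t).reshape(-1,3);S=cloud(s).reshape(-1,3)
# peg fit
Q=np.load("pics/standpts.npy");H=Q[(Q[:,2]>.163)&(Q[:,2]<.185)]
yv=np.array([np.cos(np.radians(68.94)),np.sin(np.radians(68.94))]);xv=np.array([yv[1],-yv[0]])
o=np.array([.4901,.1521])
def st(p): return (p[:,:2]-o)@np.c_[xv,yv]*1000
l=st(H)
for a in range(-56,72,6):
    k=l[(l[:,1]>=a)&(l[:,1]<a+6)];z=H[(l[:,1]>=a)&(l[:,1]<a+6),2]
    if len(k):print(a,len(k),k[:,0].min().round(1),k[:,0].max().round(1),np.median(k[:,0]).round(1),np.median(z).round(4),z.max().round(4))
# heights near path
for x0,y0,x1,y1 in [(.1,-.6,.4,-.3),(.3,-.3,.45,-.1),(.42,-.3,.62,-.1),(.6,-.3,.8,0),(.2,-.1,.42,.1)]:
    m=(P[:,0]>x0)&(P[:,0]<x1)&(P[:,1]>y0)&(P[:,1]<y1);print((x0,y0,x1,y1),np.nanpercentile(P[m,2],[50,99,99.9,100]))
E
```

```text
-56 6 -4.0 2.7 -0.6 0.1656 0.1682
-50 29 -5.1 6.0 0.4 0.1673 0.1708
-44 30 -5.7 6.2 0.5 0.1689 0.1715
-38 29 -6.0 6.5 0.7 0.1684 0.1717
-32 40 -9.8 10.1 0.3 0.1674 0.1708
-26 43 -9.6 9.9 -0.1 0.1676 0.1699
-20 31 -7.7 8.1 0.6 0.1682 0.1707
-14 28 -5.6 6.1 0.4 0.1684 0.1707
-8 28 -5.9 6.6 1.1 0.1679 0.1721
-2 29 -5.9 6.1 -0.1 0.1678 0.1716
4 31 -6.5 6.7 0.6 0.1679 0.1697
10 28 -5.7 6.5 0.1 0.1682 0.1714
16 26 -5.8 6.1 0.7 0.168 0.1699
22 56 -13.8 13.8 0.7 0.1682 0.1777
28 73 -14.8 14.1 0.1 0.1744 0.1783
34 20 -12.1 12.4 0.5 0.1696 0.176
40 27 -5.4 6.2 0.2 0.1683 0.1708
46 30 -6.0 6.0 0.2 0.1682 0.1707
52 27 -5.7 6.1 0.5 0.1687 0.1712
58 28 -6.5 6.3 0.1 0.1682 0.1716
64 88 -16.4 16.7 -0.3 0.169 0.172
70 76 -16.8 17.0 0.9 0.1697 0.1732
(0.1, -0.6, 0.4, -0.3) [-0.00019134  0.07912081  0.09843264  0.10408394]
(0.3, -0.3, 0.45, -0.1) [0.00035403 0.15004508 0.15172005 0.15317968]
(0.42, -0.3, 0.62, -0.1) [0.0056968  0.15766046 0.15932244 0.16047679]
(0.6, -0.3, 0.8, 0) [0.00071715 0.1904516  0.19186245 0.19342375]
(0.2, -0.1, 0.42, 0.1) [0.16979306 0.47475823 0.48829214 0.4934087 ]
```

Emit:
move_arm --targets '[-43,0,-22.75,0,0,0,-43,0,-22.75,0,0,0,-43,0,-22.75,0,0,0,-43,0,-22.75,0,0,0,-43,0,-22.75,0,0,0]' --hand 1 --squeeze 40

```text
time_s: 0.72
position: [0.3519, -0.3351, 0.2391]
tool_rot: [[-0.94, -0.0, 0.342], [-0.342, 0.0, -0.94], [0.0, -1.0, -0.0]]
ft_force: [-0.4, 0.0, 0.1]
grip_width: 0.0853
```

Emit:
move_arm --targets '[-43,0,-22.75,0,0,0,-43,0,-22.75,0,0,0,-43,0,-22.75,0,0,0,-43,0,-22.75,0,0,0,-43,0,-22.75,0,0.09,0]'

```text
time_s: 1.35
position: [0.5151, -0.1547, 0.2391]
tool_rot: [[-0.967, -0.001, 0.254], [-0.254, 0.0, -0.967], [0.0, -1.0, -0.0]]
ft_force: [-0.0, -0.1, -0.4]
grip_width: 0.0851
```

Emit:
move_arm --targets '[0,0,0,0,0,0,0,0,0,0,0,0,0,0,0,0,0,0,0,0,0,0,0,0,0,0,0,0,0,0]'

```text
time_s: 1.98
position: [0.5141, -0.1566, 0.2394]
tool_rot: [[-0.967, 0.0, 0.255], [-0.255, -0.0, -0.967], [-0.0, -1.0, 0.0]]
ft_force: [-0.4, 0.3, 0.0]
grip_width: 0.0855
```

```bash
python3 - <<'E'
from rig import env
import numpy as np
o=env.observe();np.set_printoptions(precision=4,suppress=True)
R=o["tool_rot"];print(o["time_s"],o["position"],R,o["ft_force"],o["q"])
tgt=np.array([.5151,-.1557,.157+.001-.0235])
print("yaw z",np.degrees(np.arctan2(R[1,2],R[0,2])),"delta tool",R.T@(tgt-o["position"])*1000)
E
```

```text
1.975 [ 0.5141 -0.1566  0.2394] [[-0.9669  0.      0.2551]
 [-0.2551 -0.     -0.9669]
 [-0.     -1.      0.    ]] [-0.4467  0.3368  0.0269] [-29.57    20.5324  76.3323  -0.0003  83.1319  45.6509]
yaw z -75.22084967778284 delta tool [ -1.2286 104.8887  -0.5838]
```

Emit:
move_arm --targets '[-1.2,15,-0.6,0,0,0,0,25,0,0,0,0,0,30,0,0,0,0,0,25,0,0,0,0,0,10,0,0,0,0]'

```text
time_s: 2.6
position: [0.5149, -0.1552, 0.1332]
tool_rot: [[-0.967, -0.002, 0.256], [-0.256, 0.001, -0.967], [0.001, -1.0, -0.001]]
ft_force: [0.5, -0.1, 0.4]
grip_width: 0.0854
```

```bash
python3 - <<'E'
from rig import env,get_image
import cv2
for n,(a,b,c,e) in dict(side=(130,290,200,360),top=(190,300,350,490)).items():
    d=get_image(n); cv2.imwrite(f"pics/{n}1.png",cv2.resize(d["pixels"][a:b,c:e,::-1],None,fx=3.5,fy=3.5,interpolation=cv2.INTER_CUBIC))
E
```

```text
(no output)
```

View pics/side1.png

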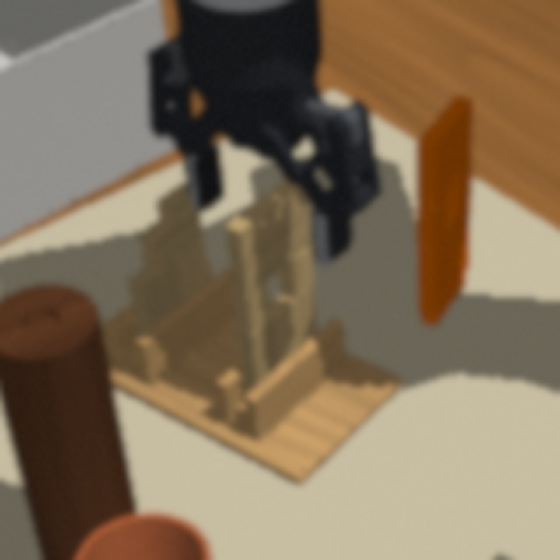

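The fingers straddle the rib, whose top is at crop (270,205), and nothing else touches. I'll close the gripper.

Emit:
move_arm --targets '[0,0,0,0,0,0,0,0,0,0,0,0,0,0,0,0,0,0,0,0,0,0,0,0,0,0,0,0,0,0]' --hand -1 --squeeze 40

```text
time_s: 3.32
position: [0.5155, -0.1553, 0.1346]
tool_rot: [[-0.967, 0.001, 0.256], [-0.256, -0.0, -0.967], [-0.001, -1.0, 0.001]]
ft_force: [0.0, -0.2, 3.0]
grip_width: 0.0113
```

Emit:
move_arm --targets '[0,0,0,0,0,0,0,0,0,0,0,0,0,0,0,0,0,0,0,0,0,0,0,0,0,0,0,0,0,0]'

```text
time_s: 3.95
position: [0.5155, -0.1553, 0.1346]
tool_rot: [[-0.967, 0.001, 0.256], [-0.256, -0.0, -0.967], [-0.001, -1.0, 0.001]]
ft_force: [-0.3, 0.0, 5.2]
grip_width: 0.0114
```

Emit:
move_arm --targets '[0,-5,0,0,0,0,0,-10,0,0,0,0,0,-15,0,0,0,0,0,-20,0,0,0,0,0,-12,0,0,0,0]'

```text
time_s: 4.58
position: [0.5154, -0.1553, 0.1975]
tool_rot: [[-0.967, 0.001, 0.256], [-0.256, -0.001, -0.967], [-0.001, -1.0, 0.001]]
ft_force: [-0.1, 0.4, -1.5]
grip_width: 0.0114
```

```bash
python3 - <<'E'
from rig import env,get_image
import cv2
from h import *
np.set_printoptions(precision=4,suppress=True)
o=env.observe();print(o["position"],o["ft_force"],o["wrist_torque"],o["grip_width"])
R=o["tool_rot"]
for n,(a,b,c,e) in dict(side=(130,290,200,360),top=(190,300,350,490)).items():
    d=get_image(n); cv2.imwrite(f"pics/{n}2.png",cv2.resize(d["pixels"][a:b,c:e,::-1],None,fx=3.5,fy=3.5,interpolation=cv2.INTER_CUBIC))
yv=np.array([.359,.9333]);xv=np.array([.9333,-.359]);O=np.array([.4901,.1521])
T=O+.0002*xv-.085*yv   # 33mm before tip
print("target TCP",T,"delta world",(np.r_[T,.1955]-o["position"])*1000)
E
```

```text
[ 0.5154 -0.1553  0.1975] [-0.1171  0.4013 -1.5122] [ 0.003  -0.0167 -0.0331] 0.011422391277521132
target TCP [0.4598 0.0727] delta world [-55.6745 227.9676  -2.0291]
```

View pics/side2.png

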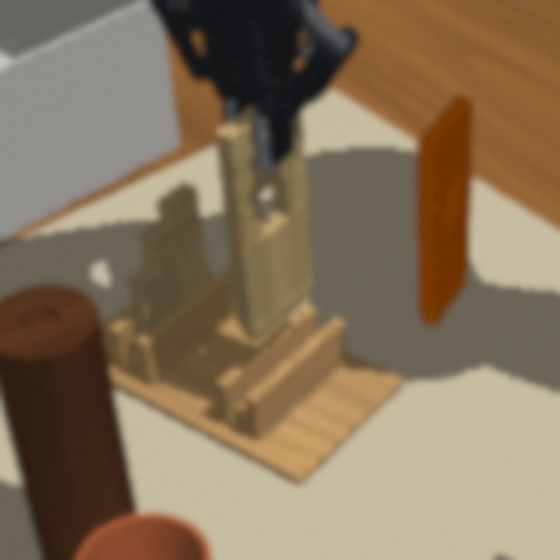

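Emit:
move_arm --targets '[-0.9,0.4,-30,0,0,0,-0.9,0.4,-60,0,0,0,-0.9,0.4,-60,0,0,0,-0.9,0.4,-55,0,0,0,-0.9,0.4,-29.7,0,0,0]'

```text
time_s: 5.3
position: [0.4583, 0.075, 0.1938]
tool_rot: [[-0.966, -0.001, 0.258], [-0.258, 0.0, -0.966], [0.001, -1.0, -0.001]]
ft_force: [1.0, -0.6, -0.3]
grip_width: 0.0117
```

Emit:
move_arm --targets '[0,0,0,0,0.1,0,0,0,0,0,0.14,0,0,0,0,0,0.16,0,0,0,0,0,0.14,0,0,0,0,0,0.086,0]'

```text
time_s: 5.92
position: [0.4593, 0.0729, 0.1937]
tool_rot: [[-0.932, -0.001, -0.362], [0.362, 0.0, -0.932], [0.001, -1.0, 0.0]]
ft_force: [0.2, -0.4, -2.1]
grip_width: 0.0113
```

Emit:
move_arm --targets '[0,0,0,0,0,0,0,0,0,0,0,0,0,0,0,0,0,0,0,0,0,0,0,0,0,0,0,0,0,0]'

```text
time_s: 6.55
position: [0.4596, 0.0728, 0.1943]
tool_rot: [[-0.933, 0.0, -0.359], [0.359, 0.0, -0.933], [-0.0, -1.0, -0.0]]
ft_force: [0.5, -0.4, -1.2]
grip_width: 0.0118
```

```bash
cat > m.py <<'E'
from rig import env,get_image
import sys
from h import *
np.set_printoptions(precision=4,suppress=True)
o=env.observe();R=o["tool_rot"];p=o["position"]
yv=np.array([np.cos(np.radians(68.94)),np.sin(np.radians(68.94))]);xv=np.array([yv[1],-yv[0]]);O=np.array([.4901,.1521])
M=np.c_[xv,yv]
print(o["time_s"],p,"yawz",np.degrees(np.arctan2(R[1,2],R[0,2])),"tilt",R[:,1],"ft",o["ft_force"],"ft stand xy",o["ft_force"][:2]@M,"tq",o["wrist_torque"],o["grip_width"])
print("TCP stand xy mm",(p[:2]-O)@M*1000)
tag=sys.argv[1]
for n,(a,b,c,e) in dict(side=(200,350,320,470),top=(190,320,190,340)).items():
    d=get_image(n); pickle.dump(d,open(f"pics/{n}{tag}.pkl","wb"))
    cv2.imwrite(f"pics/{n}{tag}.png",cv2.resize(d["pixels"][a:b,c:e,::-1],None,fx=4,fy=4,interpolation=cv2.INTER_CUBIC))
E
python3 m.py 3
```

```text
6.55 [0.4596 0.0728 0.1943] yawz -111.02511137902677 tilt [ 0.0001  0.     -1.    ] ft [ 0.4554 -0.3706 -1.2196] ft stand xy [ 0.5581 -0.1822] tq [ 0.0104 -0.002   0.0263] 0.01179404506088282
TCP stand xy mm [  0.0414 -84.9332]
```

View pics/side3.png

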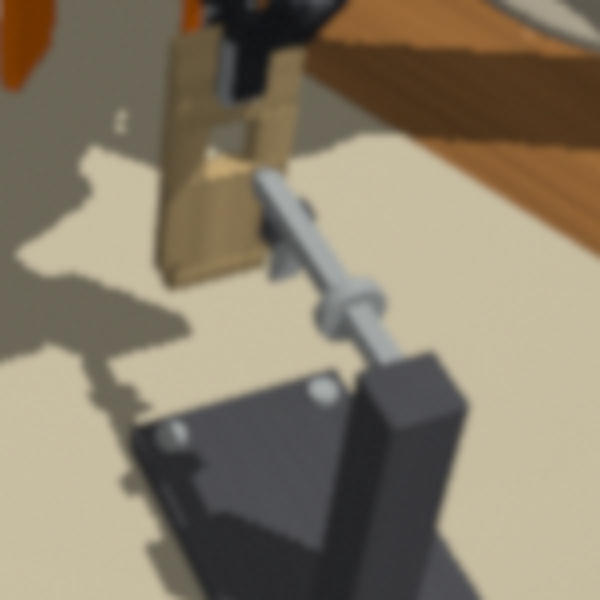

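View pics/top3.png

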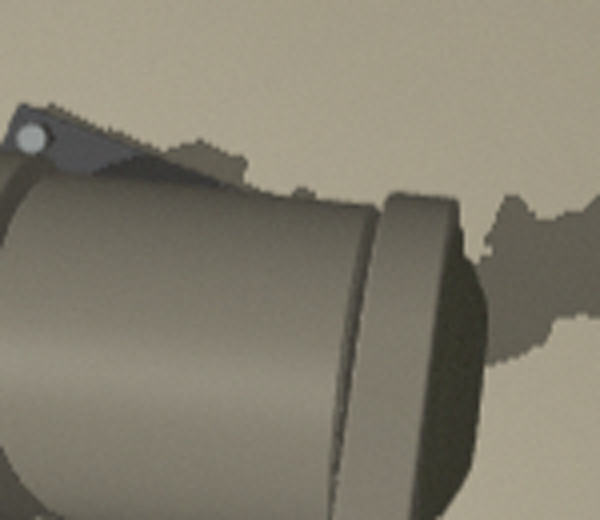

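```bash
cat > r.py <<'E'
from h import *
import sys
np.set_printoptions(precision=1,suppress=True,linewidth=150)
d=pickle.load(open(f"pics/side{sys.argv[1]}.pkl","rb"))
yv=np.array([np.cos(np.radians(68.94)),np.sin(np.radians(68.94))]);xv=np.array([yv[1],-yv[0]]);O=np.array([.4901,.1521])
P=cloud(d);M=np.c_[xv,yv]
L=np.concatenate([(P[...,:2]-O)@M,P[...,2:]],-1)*1000
rib=L[200:280,355:405].reshape(-1,3)
y0=float(sys.argv[2])+6
f=rib[(abs(rib[:,1]-y0)<4)&(abs(rib[:,0])<45)&(rib[:,2]>55)]
print("face y med",np.median(f[:,1]),"n",len(f), "yfit", np.polyfit(f[:,0],f[:,1],1),np.polyfit(f[:,2],f[:,1],1))
for z in range(60,225,6):
    k=f[(f[:,2]>=z)&(f[:,2]<z+6)]
    if len(k):
        x=np.sort(k[:,0]); g=np.diff(x); i=g.argmax() if len(g) else 0
        print(z,len(k),x[[0,-1]],"gap",g[i] if len(g) else 0,x[[i,i+1]] if len(g) else "")
for a in range(-56,66,10):
    q=L[230:300,380:430].reshape(-1,3);q=q[(abs(q[:,0])<9)&(q[:,2]>155)&(q[:,1]>=a)&(q[:,1]<a+10)]
    t=q[q[:,2]>164]
    if len(t):print("peg",a,len(t),t[:,0].min(),t[:,0].max(),np.median(t[:,2]))
E
python3 r.py 3 -85
python3 - <<'E'
import pickle,cv2
d=pickle.load(open("pics/side0.pkl","rb"))
cv2.imwrite("pics/pegz.png",cv2.resize(d["pixels"][235:300,375:435,::-1],None,fx=9,fy=9,interpolation=cv2.INTER_CUBIC))
E
```

```text
face y med -78.16769613730682 n 1389 yfit [ -0.  -78.3] [  0.  -78.5]
60 3 [-20.9  18.4] gap 24.93967482713598 [-20.9   4. ]
66 43 [-22.2  27.8] gap 3.4237020319477995 [14.8 18.3]
72 60 [-24.4  27.7] gap 2.4957036611915857 [13.1 15.6]
78 52 [-22.  31.] gap 3.0471091365028933 [-15.1 -12. ]
84 58 [-17.8  31.5] gap 2.7492805188760663 [-16.3 -13.5]
90 50 [-14.9  31.2] gap 2.96408446442276 [2.8 5.7]
96 59 [-16.5  31.5] gap 2.4448185202308608 [23.4 25.8]
102 58 [-16.7  31.4] gap 2.6326141132549594 [12.  14.6]
108 52 [-16.   31.7] gap 3.305734520763803 [16.8 20.1]
114 55 [-13.3  31. ] gap 2.1907602770823793 [22.7 24.8]
120 57 [-10.9  31.8] gap 2.461937749721905 [ 9.2 11.7]
126 51 [-28.4  31.3] gap 12.50193087319352 [-22.5 -10. ]
132 82 [-28.1  31.6] gap 3.7667832407245125 [-15.4 -11.6]
138 57 [-29.2  31.5] gap 9.26073673200572 [ 5.2 14.4]
144 50 [-28.3  31.5] gap 23.003188452353875 [-10.3  12.7]
150 51 [-28.   31.8] gap 25.02945782743643 [-10.7  14.3]
156 53 [-28.6  32.1] gap 24.153369947156094 [-10.1  14. ]
162 54 [-27.4  31.9] gap 17.269709785811003 [-10.5   6.7]
168 72 [-27.6  32.2] gap 
[... 640 characters left out ...]
9 7.665398676411408 167.18522056672094
peg -26 32 -4.627190697690863 8.969870805141642 167.05340670438903
peg -16 29 -3.4910320138054156 7.567564132338254 167.31449766055303
peg -6 33 -4.093786835040618 7.306488483294218 167.29024575521126
peg 4 33 -2.9274264732752906 7.155273862990766 167.20955711953016
peg 14 31 -3.7578075824321364 6.9989805554879885 167.40003323474969
peg 24 26 -7.907846819065796 8.974628418193396 174.13742285417715
peg 34 72 -8.813884035506378 8.479795910878574 168.7169912597846
peg 44 39 -4.51574476614306 7.269673050895712 167.30170846535054
peg 54 41 -3.600437975956948 7.81146157729294 167.43113488089742
peg 64 50 -7.966160833645598 8.721042101750824 168.10847762331187
```

View pics/pegz.png

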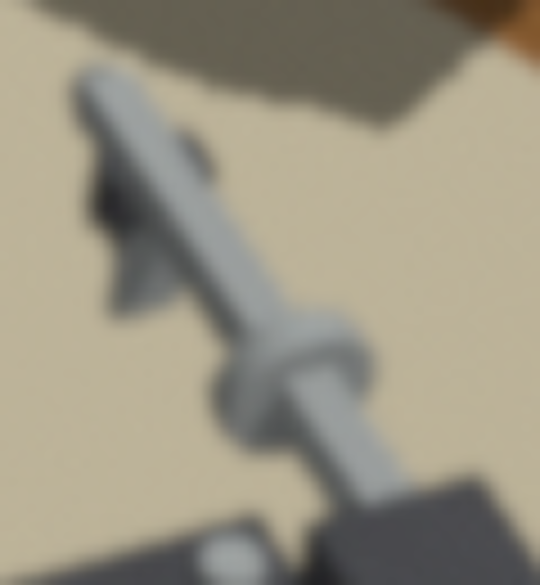

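```bash
python3 - <<'E'
from h import *
np.set_printoptions(precision=2,suppress=True,linewidth=150)
yv=np.array([np.cos(np.radians(68.94)),np.sin(np.radians(68.94))]);xv=np.array([yv[1],-yv[0]]);O=np.array([.4901,.1521]);M=np.c_[xv,yv]
for n in("side","top"):
    d=pickle.load(open(f"pics/{n}0.pkl","rb"));P=cloud(d);L=np.concatenate([(P[...,:2]-O)@M,P[...,2:]],-1).reshape(-1,3)*1000
    q=L[(abs(L[:,0])<30)&(L[:,1]>55)&(L[:,1]<120)&(L[:,2]>165)&(L[:,2]<180)]
    print(n,"post",len(q),np.percentile(q[:,0],[0,2,98,100]),np.percentile(q[:,1],[0,2,98,100]),np.median(q[:,2]))
    q=L[(abs(L[:,0])<80)&(L[:,1]>-80)&(L[:,1]<150)&(L[:,2]>11)&(L[:,2]<22)]
    r=cv2.minAreaRect(q[:,:2].astype(np.float32));print("base",r)
    q=L[(abs(L[:,0])<7)&(L[:,1]>-75)&(L[:,1]<20)&(L[:,2]>160)&(L[:,2]<175)];print("tip",np.sort(q[:,1])[:6])
    # world rib in rack (top face)
    W=P.reshape(-1,3);q=W[(abs(W[:,0]-.515)<.05)&(abs(W[:,1]+.156)<.04)&(W[:,2]>.151)&(W[:,2]<.166)];print("rib",len(q),cv2.minAreaRect((q[:,:2]*1000).astype(np.float32)),np.median(q[:,2]))
    q=L[(abs(L[:,0])<20)&(L[:,1]>-60)&(L[:,1]<20)&(L[:,2]>115)&(L[:,2]<150)]
    if len(q): 
        for a in range(-60,20,4):
            k=q[(q[:,1]>=a)&(q[:,1]<a+4)]
            if len(k):print("under",a,len(k),k[:,0].min(),k[:,0].max(),k[:,2].min(),k[:,2].max())
E
```

```text
side post 412 [-15.71 -13.87  17.89  18.9 ] [55.07 57.43 96.47 97.26] 168.21169030557513
base ((1.3786239624023438, 36.577388763427734), (111.69116973876953, 171.6938934326172), 0.16769281029701233)
tip [-50.97 -49.5  -48.92 -47.46 -46.84 -46.29]
rib 142 ((517.2661743164062, -155.2830810546875), (60.955081939697266, 15.477237701416016), 15.52092170715332) 0.1558146272051189
under -32 1 10.450604902841734 10.450604902841734 149.93006351026577 149.93006351026577
under -28 1 11.901087761410766 11.901087761410766 148.75990487441317 148.75990487441317
under -24 11 0.04198353010511614 11.28749848402201 127.80414815912661 149.82692763181007
under -20 51 -5.68835565987048 8.748653253980596 126.44237032218372 149.98478629980772
top post 432 [-17.   -15.98  16.22  17.02] [55.01 57.56 93.73 95.14] 169.44267146871184
base ((-0.05937957763671875, 35.056480407714844), (110.0456314086914, 170.33702087402344), 0.0488588772714138)
tip [-51.91 -51.68 -51.45 -51.38 -51.2  -51.09]
rib 284 ((515.10498046875, -155.91798400878906), (59.28654098510742, 12.442423820495605), 14.851147651672363) 0.15711122166340538
```

Emit:
move_arm --targets '[0,-2,-3,0,0,0,0,0,-5,0,0,0,0,0,-5,0,0,0,0,0,-5,0,0,0,0,0,-4,0,0,0]'

```text
time_s: 7.28
position: [0.4676, 0.0937, 0.1963]
tool_rot: [[-0.933, -0.0, -0.359], [0.359, 0.0, -0.933], [0.0, -1.0, 0.0]]
ft_force: [0.2, -0.7, -1.2]
grip_width: 0.0115
```

```bash
python3 m.py 4; python3 r.py 4 -63 | egrep "face|^6|^13|^14|^15|^16|^17|^2"; python3 - <<'E'
from h import *
yv=np.array([np.cos(np.radians(68.94)),np.sin(np.radians(68.94))]);xv=np.array([yv[1],-yv[0]]);O=np.array([.4901,.1521]);M=np.c_[xv,yv]
d=pickle.load(open("pics/side0.pkl","rb"));P=cloud(d);L=np.concatenate([(P[...,:2]-O)@M,P[...,2:]],-1).reshape(-1,3)*1000
q=L[(abs(L[:,0])<9)&(L[:,1]>-40)&(L[:,1]<0)&(L[:,2]>128)&(L[:,2]<143)];print(len(q),np.percentile(q[:,1],[10,50,90])-1.5)
E
```

```text
7.275 [0.4676 0.0937 0.1963] yawz -111.02572095719333 tilt [-0.  0. -1.] ft [ 0.2429 -0.6905 -1.1729] ft stand xy [ 0.4748 -0.557 ] tq [ 0.0322 -0.0182 -0.0564] 0.011512211494172938
TCP stand xy mm [  0.0025 -62.554 ]
face y med -55.79252266708766 n 1307 yfit [ -0.  -55.9] [  0.  -56.1]
66 26 [-24.6  20.8] gap 5.623842874629103 [2.6 8.2]
132 54 [-28.7  31.7] gap 20.280947505336997 [-23.2  -2.9]
138 60 [-28.1  31.6] gap 17.05025283854692 [-18.2  -1.1]
144 40 [-29.1  31.4] gap 29.769749099925143 [-16.   13.8]
150 57 [-28.6  32.1] gap 25.271659302120092 [-10.9  14.3]
156 48 [-27.2  31. ] gap 24.787617829762205 [-10.   14.8]
162 52 [-28.6  31. ] gap 24.326669392289052 [-10.8  13.5]
168 75 [-28.   31.4] gap 2.2264018542642816 [-14.4 -12.1]
174 83 [-27.2  31.4] gap 2.5142075933685573 [-6.2 -3.7]
204 30 [12.3 31.3] gap 1.5194240494845168 [24.2 25.7]
210 39 [12.5 31.4] gap 1.6519603773106404 [19.7 21.3]
216 37 [11.1 30.9] gap 2.144417773609831 [28.  30.2]
222 1 [12.2 12.2] gap 0 
45 [-22.03675711 -20.55696362 -19.73227336]
```

View pics/side4.png

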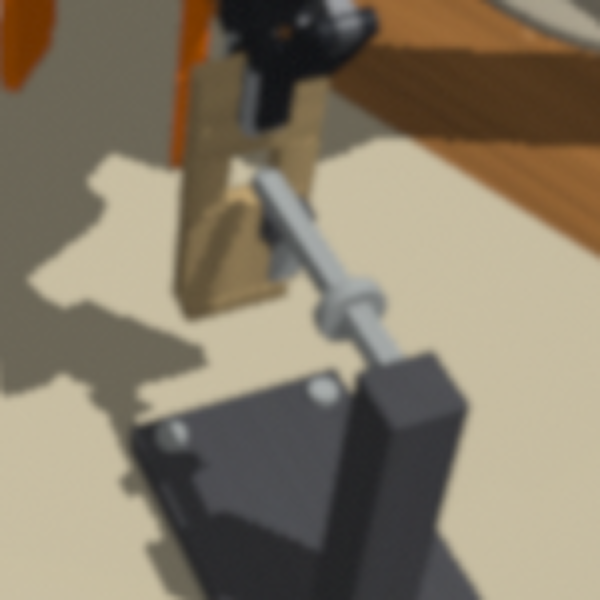

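Emit:
move_arm --targets '[0,0,-4,0,0,0,0,0,-4,0,0,0,0,0,-4,0,0,0,0,0,-4,0,0,0,0,0,-3,0,0,0]'

```text
time_s: 8.0
position: [0.4744, 0.1113, 0.1963]
tool_rot: [[-0.933, -0.0, -0.359], [0.359, -0.0, -0.933], [0.0, -1.0, 0.0]]
ft_force: [-0.2, 0.7, -1.5]
grip_width: 0.0112
```

```bash
python3 m.py 5; python3 r.py 5 -43.5 | egrep "face|^6|^14|^15|^16|^17|^2"
```

```text
8.0 [0.4744 0.1113 0.1963] yawz -111.03304546195798 tilt [-0. -0. -1.] ft [-0.2446  0.6617 -1.508 ] ft stand xy [-0.466   0.5296] tq [-0.0273  0.0096  0.0463] 0.011231277162958256
TCP stand xy mm [  0.0134 -43.6805]
face y med -36.90347498551517 n 1173 yfit [ -0.  -36.9] [  0.  -37.3]
144 37 [-27.8  31.9] gap 29.383838989739893 [-17.   12.4]
150 49 [-28.2  31.7] gap 26.8607563825894 [-12.9  14. ]
156 56 [-27.1  32.1] gap 16.879329844396153 [-10.3   6.6]
162 68 [-29.5  31.8] gap 8.340614374389094 [-10.8  -2.4]
168 77 [-28.9  31.6] gap 2.7181285705274387 [12.9 15.6]
174 78 [-27.2  31.9] gap 2.193971371180485 [-23.3 -21.1]
204 35 [12.7 31.3] gap 1.5300498518153205 [27.6 29.2]
210 32 [12.2 31. ] gap 1.8441048481475608 [15.7 17.5]
216 34 [12.3 32.1] gap 1.7451659387967524 [30.3 32.1]
222 1 [12.6 12.6] gap 0
```

View pics/side5.png

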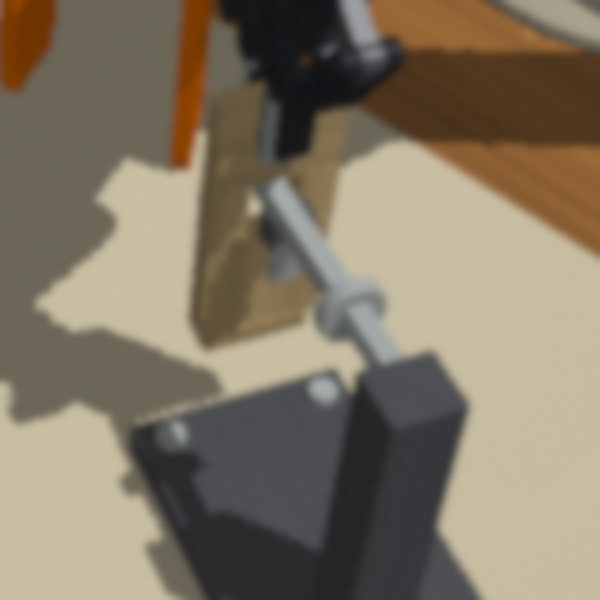

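The rib is on the peg with no contact force, and the flap ahead of it is still hanging. I'll push on slowly in small rows.

Emit:
move_arm --targets '[0,0,-3,0,0,0,0,0,-3,0,0,0,0,0,-3,0,0,0,0,0,-3,0,0,0,0,0,-3,0,0,0]'

```text
time_s: 8.72
position: [0.4798, 0.1253, 0.1963]
tool_rot: [[-0.933, -0.0, -0.359], [0.359, -0.0, -0.933], [0.0, -1.0, 0.0]]
ft_force: [-1.3, -0.3, -0.8]
grip_width: 0.0114
```

Emit:
move_arm --targets '[0,0,-2,0,0,0,0,0,-2,0,0,0,0,0,-2,0,0,0,0,0,-2,0,0,0,0,0,-2,0,0,0]'

```text
time_s: 9.35
position: [0.4834, 0.1345, 0.1963]
tool_rot: [[-0.933, -0.0, -0.359], [0.359, -0.0, -0.933], [0.0, -1.0, 0.0]]
ft_force: [-0.2, 0.2, -1.3]
grip_width: 0.011
```

```bash
python3 m.py 6
```

```text
9.35 [0.4834 0.1345 0.1963] yawz -111.04116249107436 tilt [-0. -0. -1.] ft [-0.1905  0.1946 -1.2747] ft stand xy [-0.2477  0.1132] tq [-0.0868  0.0406  0.0303] 0.010973623284859523
TCP stand xy mm [  0.0211 -18.8295]
```

View pics/side6.png

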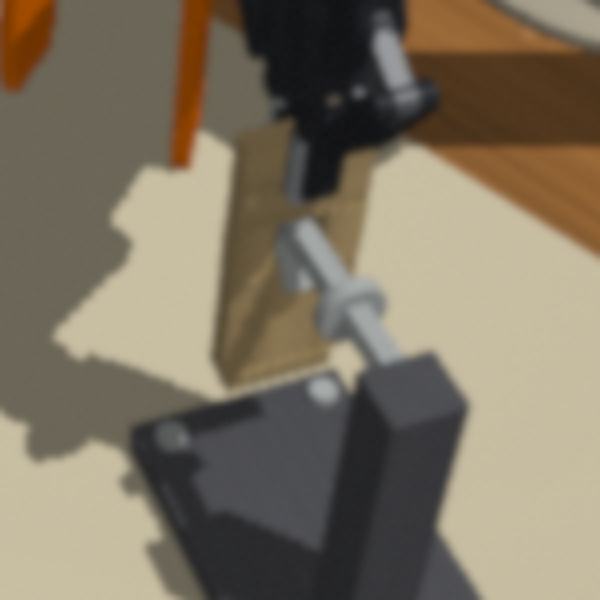

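The flap is swinging up ahead of the rib at crop (292,265), and the forces are negligible. I'll continue.

Emit:
move_arm --targets '[0,0,-3,0,0,0,0,0,-3,0,0,0,0,0,-3,0,0,0,0,0,-3,0,0,0,0,0,-3,0,0,0]'

```text
time_s: 10.07
position: [0.4888, 0.1486, 0.1963]
tool_rot: [[-0.933, 0.0, -0.359], [0.359, 0.0, -0.933], [-0.0, -1.0, -0.0]]
ft_force: [-0.2, 0.2, -1.6]
grip_width: 0.0113
```

Emit:
move_arm --targets '[0,0,-2.5,0,0,0,0,0,-2.5,0,0,0,0,0,-2.5,0,0,0,0,0,-2.5,0,0,0,0,0,-2.5,0,0,0]'

```text
time_s: 10.7
position: [0.4932, 0.1602, 0.1963]
tool_rot: [[-0.933, 0.0, -0.359], [0.359, 0.0, -0.933], [-0.0, -1.0, -0.0]]
ft_force: [-0.5, -0.3, -1.1]
grip_width: 0.0116
```

```bash
python3 m.py 7
```

```text
10.7 [0.4932 0.1602 0.1963] yawz -111.04085365268506 tilt [ 0.  0. -1.] ft [-0.5243 -0.3428 -1.0753] ft stand xy [-0.3661 -0.5083] tq [-0.0222 -0.0073 -0.0167] 0.01158275780811641
TCP stand xy mm [0.0099 8.7356]
```

View pics/side7.png

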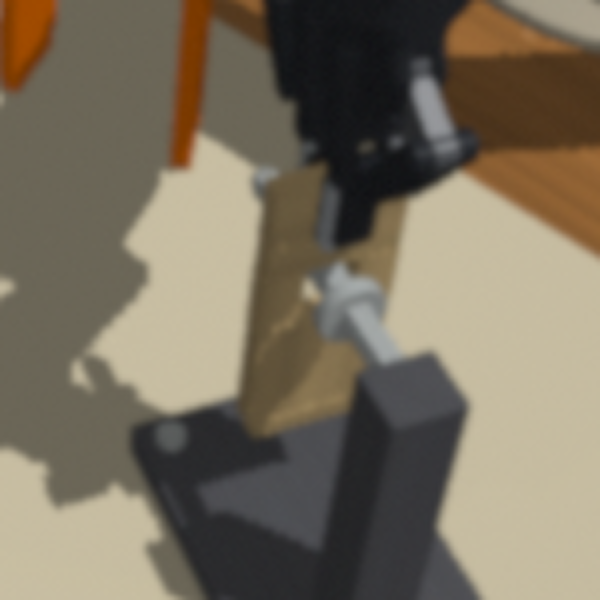

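Emit:
move_arm --targets '[0,0,-2.5,0,0,0,0,0,-2.5,0,0,0,0,0,0,0,0,0,0,0.5,0,0,0,0,0,0.5,0,0,0,0]'

```text
time_s: 11.42
position: [0.495, 0.1647, 0.1953]
tool_rot: [[-0.933, -0.0, -0.359], [0.359, 0.0, -0.933], [0.0, -1.0, 0.0]]
ft_force: [-0.3, 0.4, -0.7]
grip_width: 0.0115
```

Emit:
move_arm --targets '[0,0.5,0,0,0,0,0,0.5,0,0,0,0,0,0,0,0,0,0,0,0,0,0,0,0,0,0,0,0,0,0]'

```text
time_s: 12.05
position: [0.495, 0.1647, 0.1943]
tool_rot: [[-0.933, 0.0, -0.359], [0.359, 0.0, -0.933], [-0.0, -1.0, -0.0]]
ft_force: [-0.0, 0.1, -1.5]
grip_width: 0.0114
```

```bash
python3 m.py 8;python3 r.py 8 13.7 | egrep "face|^6|^14|^15|^16|^17|^2"
```

```text
12.05 [0.495  0.1647 0.1943] yawz -111.041156182903 tilt [ 0.  0. -1.] ft [-0.0499  0.0817 -1.5401] ft stand xy [-0.0759  0.0583] tq [-0.0698  0.0157  0.0279] 0.011445088488042954
TCP stand xy mm [ 0.0178 13.5521]
face y med 20.464408107265925 n 451 yfit [-0.  21.2] [ 0.  18.2]
144 2 [14.4 16.5] gap 2.130597307447445 [14.4 16.5]
150 24 [13.1 31.1] gap 1.8571563247265743 [27.2 29.1]
156 29 [ 7.  31.5] gap 6.1506588493514265 [ 8.  14.2]
162 43 [ 0.4 31.8] gap 4.753381339370197 [ 8.2 13. ]
168 45 [ 1.7 31.3] gap 2.598373349651581 [25.5 28.1]
174 44 [ 2.4 31.5] gap 2.1844517077785177 [22.7 24.9]
204 35 [12.6 31.7] gap 1.857765324550659 [25.3 27.1]
210 49 [12.7 31.9] gap 1.691987954418419 [24.2 25.9]
216 19 [11.2 31.3] gap 3.9979570194223975 [19. 23.]
222 1 [13. 13.] gap 0
```

View pics/side8.png

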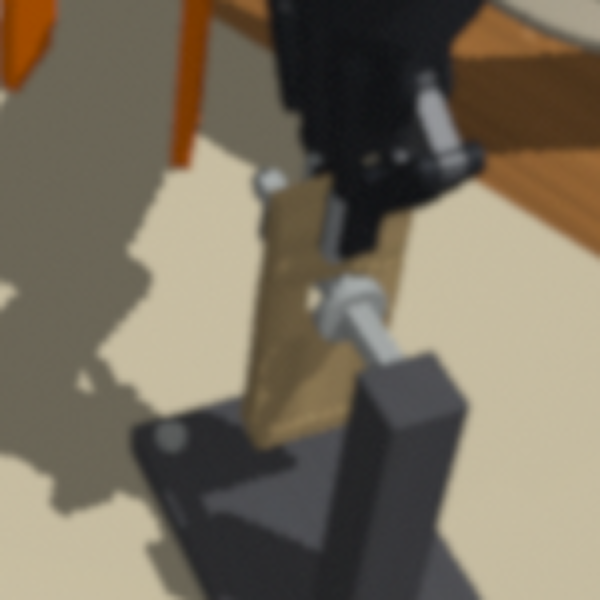

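View pics/top8.png

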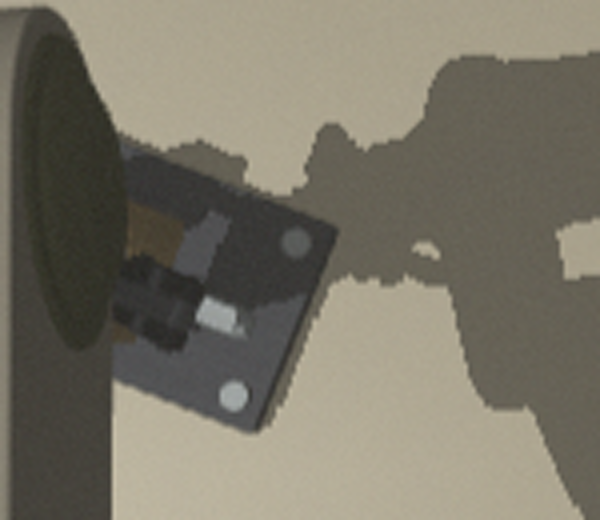

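I'll pull back. The flap should catch the rib near stand y ≈ -15.

Emit:
move_arm --targets '[0,0,5,0,0,0,0,0,5,0,0,0,0,0,5,0,0,0,0,0,4,0,0,0,0,0,3,0,0,0]'

```text
time_s: 12.78
position: [0.487, 0.1439, 0.1944]
tool_rot: [[-0.933, 0.0, -0.359], [0.359, 0.0, -0.933], [-0.0, -1.0, -0.0]]
ft_force: [-0.1, 0.3, -1.6]
grip_width: 0.0112
```

Emit:
move_arm --targets '[0,0,0.7,0,0,0,0,0,0.7,0,0,0,0,0,0.6,0,0,0,0,0,0.5,0,0,0,0,0,0,0,0,0]'

```text
time_s: 13.4
position: [0.4862, 0.1419, 0.1943]
tool_rot: [[-0.933, -0.0, -0.359], [0.359, 0.0, -0.933], [0.0, -1.0, -0.0]]
ft_force: [-0.2, -0.5, -0.7]
grip_width: 0.0115
```

```bash
python3 m.py 9
```

```text
13.4 [0.4862 0.1419 0.1943] yawz -111.03687893404408 tilt [-0.  0. -1.] ft [-0.2063 -0.4629 -0.6988] ft stand xy [-0.0262 -0.5062] tq [ 0.0063  0.0105 -0.0315] 0.011539810544545717
TCP stand xy mm [  0.0051 -10.9213]
```

View pics/side9.png

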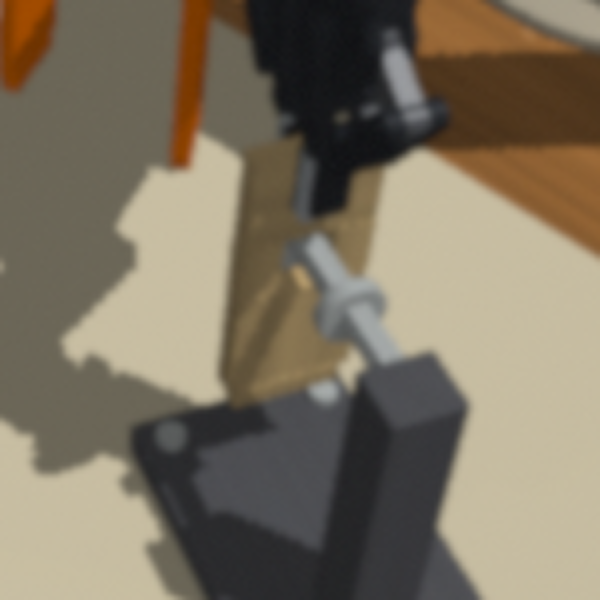

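Emit:
move_arm --targets '[0,0,0.5,0,0,0,0,0,0.5,0,0,0,0,0,0.5,0,0,0,0,0,0.5,0,0,0,0,0,0,0,0,0]'

```text
time_s: 14.12
position: [0.4855, 0.14, 0.1943]
tool_rot: [[-0.933, 0.0, -0.359], [0.359, 0.0, -0.933], [-0.0, -1.0, -0.0]]
ft_force: [-0.3, 0.7, -0.3]
grip_width: 0.0113
```

Emit:
move_arm --targets '[0,0,0.4,0,0,0,0,0,0.4,0,0,0,0,0,0.2,0,0,0,0,0,0,0,0,0,0,0,0,0,0,0]'

```text
time_s: 14.75
position: [0.4852, 0.1392, 0.1943]
tool_rot: [[-0.933, 0.0, -0.359], [0.359, 0.0, -0.933], [-0.0, -1.0, -0.0]]
ft_force: [0.5, 1.3, -1.9]
grip_width: 0.0114
```

Emit:
move_arm --targets '[0,0,0.3,0,0,0,0,0,0.3,0,0,0,0,0,0,0,0,0,0,0,0,0,0,0,0,0,0,0,0,0]'

```text
time_s: 15.38
position: [0.485, 0.1389, 0.1944]
tool_rot: [[-0.933, 0.0, -0.359], [0.359, 0.001, -0.933], [-0.0, -1.0, -0.001]]
ft_force: [1.6, 4.3, -1.3]
grip_width: 0.0118
```

Emit:
move_arm --targets '[0,0,0.3,0,0,0,0,0,0,0,0,0,0,0,0,0,0,0,0,0,0,0,0,0,0,0,0,0,0,0]'

```text
time_s: 16.0
position: [0.485, 0.1387, 0.1944]
tool_rot: [[-0.933, 0.001, -0.359], [0.359, 0.001, -0.933], [-0.0, -1.0, -0.001]]
ft_force: [1.5, 5.3, -2.0]
grip_width: 0.0113
```

The rib is caught. The reaction is about 5.5 N along +stand y at y ≈ -14.3, which matches the predicted contact. I'll hold the pull steady and look.

Emit:
move_arm --targets '[0,0,0,0,0,0,0,0,0,0,0,0,0,0,0,0,0,0,0,0,0,0,0,0,0,0,0,0,0,0]'

```text
time_s: 16.62
position: [0.485, 0.1387, 0.1944]
tool_rot: [[-0.933, 0.001, -0.359], [0.359, 0.001, -0.933], [-0.0, -1.0, -0.001]]
ft_force: [2.0, 6.3, -2.3]
grip_width: 0.0112
```

Emit:
move_arm --targets '[0,0,0,0,0,0,0,0,0,0,0,0,0,0,0,0,0,0,0,0,0,0,0,0,0,0,0,0,0,0]'

```text
time_s: 17.25
position: [0.485, 0.1388, 0.1944]
tool_rot: [[-0.933, 0.001, -0.359], [0.359, 0.001, -0.933], [-0.0, -1.0, -0.001]]
ft_force: [1.8, 6.3, -2.1]
grip_width: 0.0118
```

```bash
python3 m.py a; python3 r.py a -14.3 | egrep "face|^6|^14|^15|^16|^17|^2"
```

```text
17.25 [0.485  0.1388 0.1944] yawz -111.03685721346687 tilt [ 0.0007  0.0012 -1.    ] ft [ 1.7854  6.2723 -2.0965] ft stand xy [-0.5878  6.4949] tq [ 1.3351 -0.4283 -0.0511] 0.011803451636959394
TCP stand xy mm [ -0.     -14.3002]
face y med -7.29128867233989 n 746 yfit [-0.  -7.2] [-0.  -7.2]
144 34 [-15.8  31.9] gap 27.807077902350454 [-14.3  13.5]
150 26 [-16.1  31.4] gap 25.321852837726663 [-10.8  14.5]
156 45 [-14.2  31.6] gap 17.42635475723711 [-10.2   7.2]
162 56 [-13.6  31.8] gap 7.432146318316827 [-10.3  -2.8]
168 61 [-12.9  31.6] gap 2.092148463468474 [12.5 14.6]
174 56 [-12.3  31.7] gap 3.7919410256794484 [-10.5  -6.7]
204 38 [12.6 31.3] gap 1.9647765051217867 [23.3 25.3]
210 49 [12.3 31.2] gap 1.111600482388269 [26.2 27.3]
216 10 [12.2 28.7] gap 4.115510106517922 [13.6 17.8]
```

View pics/sidea.png

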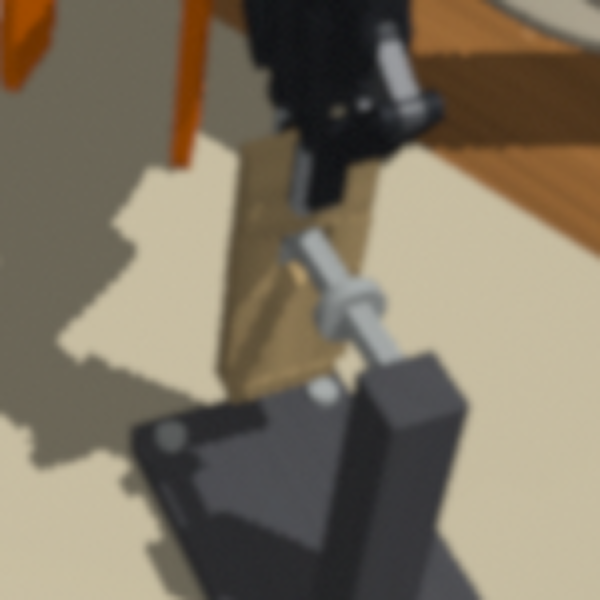

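View pics/topa.png

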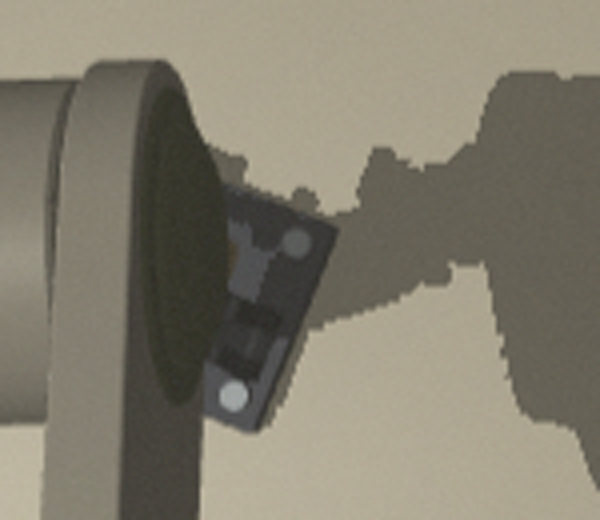

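The catch held at 6.5 N for more than a second with no movement. Next I'll ease off the flap and lower the rib onto the peg.

Emit:
move_arm --targets '[0,0,-1,0,0,0,0,0,-1.5,0,0,0,0,0,-1.5,0,0,0,0,0.4,0,0,0,0,0,0.4,0,0,0,0]'

```text
time_s: 17.98
position: [0.4863, 0.1419, 0.194]
tool_rot: [[-0.933, 0.001, -0.359], [0.359, -0.0, -0.933], [-0.001, -1.0, 0.0]]
ft_force: [-1.7, -0.6, 7.2]
grip_width: 0.0116
```

Emit:
move_arm --targets '[0,0.3,0,0,0,0,0,0.2,0,0,0,0,0,0,0,0,0,0,0,0,0,0,0,0,0,0,0,0,0,0]'

```text
time_s: 18.6
position: [0.4863, 0.1419, 0.194]
tool_rot: [[-0.933, 0.001, -0.359], [0.359, -0.0, -0.933], [-0.001, -1.0, -0.0]]
ft_force: [-2.1, -1.8, 8.1]
grip_width: 0.0112
```

Emit:
move_arm --targets '[0,0.2,0,0,0,0,0,0.2,0,0,0,0,0,0,0,0,0,0,0,0,0,0,0,0,0,0,0,0,0,0]'

```text
time_s: 19.23
position: [0.4863, 0.1419, 0.194]
tool_rot: [[-0.933, 0.002, -0.359], [0.359, -0.0, -0.933], [-0.002, -1.0, -0.0]]
ft_force: [-3.9, -1.6, 12.0]
grip_width: 0.0113
```

That pressed a bit more than needed: 12 N on the peg. I'll back off to light contact.

Emit:
move_arm --targets '[0,-0.6,0,0,0,0,0,-0.4,0,0,0,0,0,0,0,0,0,0,0,0,0,0,0,0,0,0,0,0,0,0]'

```text
time_s: 19.85
position: [0.4863, 0.1419, 0.194]
tool_rot: [[-0.933, 0.0, -0.359], [0.359, -0.0, -0.933], [-0.0, -1.0, 0.0]]
ft_force: [-1.4, -0.6, 7.1]
grip_width: 0.0115
```

```bash
python3 m.py b; python3 r.py b -11 | egrep "face|^6|^13|^14|^15|^16|^17|^2"
```

```text
19.85 [0.4863 0.1419 0.194 ] yawz -111.03935837877926 tilt [ 0.0004 -0.0002 -1.    ] ft [-1.3836 -0.5939  7.0536] ft stand xy [-1.0778 -1.0514] tq [-0.0756  0.4239 -0.0104] 0.01152247805164616
TCP stand xy mm [  0.0826 -10.9165]
face y med -4.183902766651262 n 701 yfit [-0.  -4.1] [ 0.  -4.9]
132 55 [-4.5 31.5] gap 2.191134178834826 [17.3 19.5]
138 34 [-2.  31.6] gap 4.475172230300251 [0.9 5.4]
144 31 [12.8 31.8] gap 1.8964063873569188 [22.6 24.5]
150 32 [-13.9  32.1] gap 25.582090572210987 [-11.3  14.3]
156 40 [-12.9  31.4] gap 16.65135816927831 [-10.5   6.2]
162 52 [-11.8  31.4] gap 8.875840958950159 [-10.4  -1.6]
168 59 [-11.3  31.8] gap 2.6603174199759714 [24.8 27.4]
174 53 [-8.3 31.5] gap 3.193803532865541 [-6.4 -3.2]
204 31 [12.6 31.7] gap 2.132279909619701 [23.3 25.4]
210 51 [11.7 32.2] gap 1.7209694007743046 [24.  25.7]
216 13 [12.4 30.1] gap 3.6821603265678817 [16.2 19.9]
```

Emit:
move_arm --targets '[0,-0.4,0,0,0,0,0,0,0,0,0,0,0,0,0,0,0,0,0,0,0,0,0,0,0,0,0,0,0,0]'

```text
time_s: 20.58
position: [0.4863, 0.1419, 0.1941]
tool_rot: [[-0.933, 0.0, -0.359], [0.359, -0.0, -0.933], [-0.0, -1.0, 0.0]]
ft_force: [-2.0, -1.4, 4.5]
grip_width: 0.0111
```

Emit:
move_arm --targets '[0,-0.3,0,0,0,0,0,0,0,0,0,0,0,0,0,0,0,0,0,0,0,0,0,0,0,0,0,0,0,0]'

```text
time_s: 21.2
position: [0.4861, 0.1421, 0.1941]
tool_rot: [[-0.933, -0.001, -0.359], [0.359, 0.0, -0.933], [0.001, -1.0, -0.0]]
ft_force: [0.2, -0.2, -1.0]
grip_width: 0.0115
```

Emit:
move_arm --targets '[0,0.1,0,0,0,0,0,0,0,0,0,0,0,0,0,0,0,0,0,0,0,0,0,0,0,0,0,0,0,0]'

```text
time_s: 21.82
position: [0.4862, 0.142, 0.1942]
tool_rot: [[-0.933, -0.0, -0.359], [0.359, -0.0, -0.933], [0.0, -1.0, 0.0]]
ft_force: [0.6, -0.5, -0.7]
grip_width: 0.0112
```

Emit:
move_arm --targets '[0,0,0,0,0,0,0,0,0,0,0,0,0,0,0,0,0,0,0,0,0,0,0,0,0,0,0,0,0,0]' --hand 0 --squeeze 20

```text
time_s: 22.45
position: [0.4862, 0.142, 0.1942]
tool_rot: [[-0.933, 0.0, -0.359], [0.359, -0.0, -0.933], [-0.0, -1.0, 0.0]]
ft_force: [-0.2, 0.1, 0.5]
grip_width: 0.0426
```

```bash
python3 m.py c
```

```text
22.45 [0.4862 0.142  0.1942] yawz -111.03832530462857 tilt [ 0. -0. -1.] ft [-0.2014  0.1235  0.4532] ft stand xy [-0.2323  0.0429] tq [ 0.0071 -0.0205 -0.0319] 0.04257553751095862
TCP stand xy mm [  0.0122 -10.8557]
```

View pics/sidec.png

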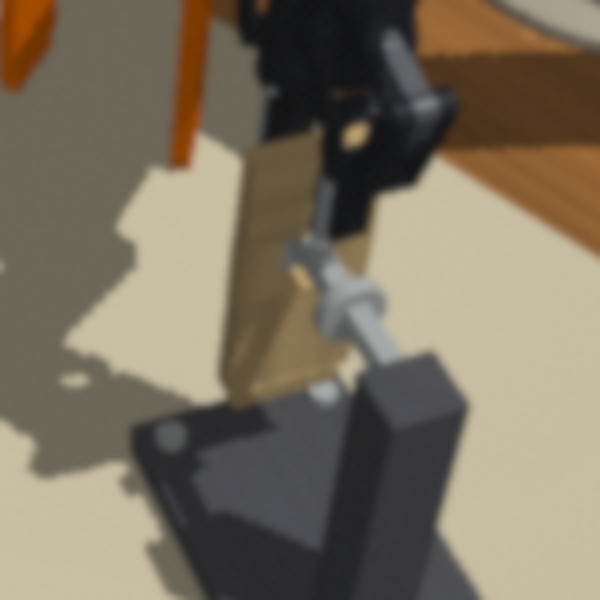

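The rib stays hanging upright with the fingers open and clear of it. I'll retreat straight up.

Emit:
move_arm --targets '[0,-6,0,0,0,0,0,-12,0,0,0,0,0,-20,0,0,0,0,0,-25,0,0,0,0,0,-20,0,0,0,0]'

```text
time_s: 23.18
position: [0.4863, 0.142, 0.2792]
tool_rot: [[-0.933, 0.002, -0.359], [0.359, 0.0, -0.933], [-0.002, -1.0, -0.001]]
ft_force: [0.6, 0.2, -0.3]
grip_width: 0.0425
```

Emit:
move_arm --targets '[0,-10,15,0,0,0,0,-10,30,0,0,0,0,-5,40,0,0,0,0,0,40,0,0,0,0,0,25,0,0,0]'

```text
time_s: 23.8
position: [0.4311, 0.0002, 0.3024]
tool_rot: [[-0.933, -0.0, -0.36], [0.36, -0.0, -0.933], [0.0, -1.0, 0.0]]
ft_force: [0.6, 1.1, 0.1]
grip_width: 0.0426
```

Emit:
move_arm --targets '[0,0,0,0,0,0,0,0,0,0,0,0,0,0,0,0,0,0,0,0,0,0,0,0,0,0,0,0,0,0]'

```text
time_s: 24.42
position: [0.4324, 0.0023, 0.3022]
tool_rot: [[-0.934, -0.0, -0.358], [0.358, 0.0, -0.934], [0.0, -1.0, 0.0]]
ft_force: [0.0, -0.7, -1.1]
grip_width: 0.043
```

```bash
python3 m.py d; python3 r.py d -11 | egrep "face|^6|^7|^13|^14|^15|^16|^17|^2"
```

```text
24.425 [0.4324 0.0023 0.3022] yawz -111.00164914360505 tilt [-0.0002  0.0001 -1.    ] ft [ 0.0279 -0.6519 -1.106 ] ft stand xy [ 0.2603 -0.5984] tq [-0.0127 -0.0313 -0.0186] 0.04297621171255403
TCP stand xy mm [   0.0087 -160.5374]
face y med -4.145433979473744 n 887 yfit [-0.  -4.2] [-0.  -3.8]
132 59 [-5.  32.2] gap 1.9100146026380003 [25.1 27.1]
138 37 [-0.3 31.9] gap 3.0270010367203817 [2.9 5.9]
144 32 [-14.1  31.6] gap 26.96669273009689 [-14.1  12.9]
150 29 [-13.4  32.7] gap 24.272511550673983 [-10.7  13.6]
156 42 [-13.3  31.4] gap 17.180580986388595 [-10.3   6.9]
162 51 [-12.6  31.8] gap 8.564034218675266 [-10.6  -2. ]
168 62 [-11.5  31.1] gap 1.9361150043632946 [16.1 18. ]
174 66 [-10.4  31.4] gap 1.882097122629979 [25.7 27.6]
204 65 [-6.2 31.9] gap 1.9370147055585145 [-0.5  1.4]
210 93 [-5.7 31.4] gap 2.249430575536434 [-0.5  1.7]
216 16 [-5.9 26. ] gap 5.917879061157086 [ 4.8 10.8]
```

View pics/sided.png

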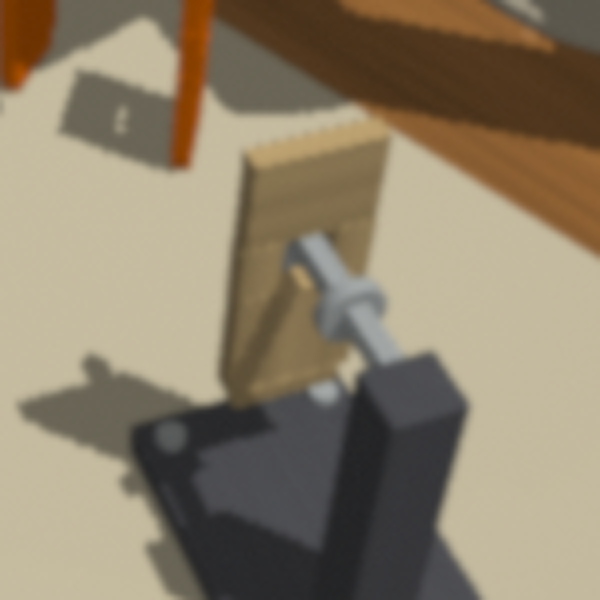

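View pics/topd.png

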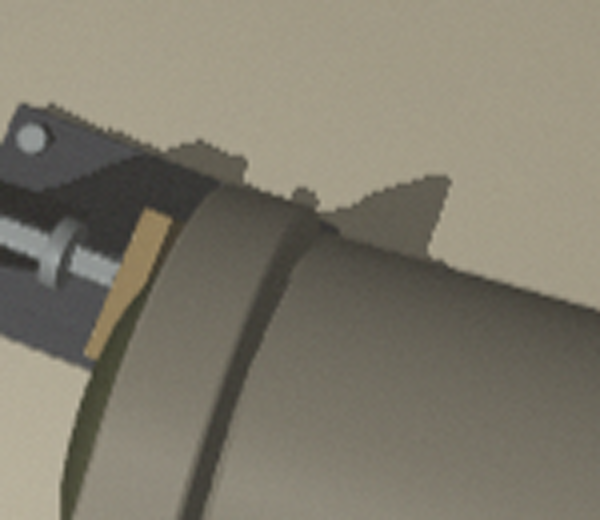

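```bash
python3 m.py e|head -1; python3 r.py e -11 | egrep "face"; python3 -c "
from rig import env
print(env.close_job())"
```

```text
24.525 [0.4324 0.0022 0.3022] yawz -111.01609378158442 tilt [-0.0002  0.     -1.    ] ft [ 0.3211 -0.2482 -0.5084] ft stand xy [ 0.3889 -0.1163] tq [ 0.0128 -0.0297 -0.1144] 0.04247178412134294
face y med -4.003750658875774 n 870 yfit [-0.  -4.1] [-0.  -3.6]
the job is handed in; nothing more can be done
None
```

The rib is hanging on the peg behind the shut flap, and I handed the job in at about 24.5 s.

I drew the slotted wooden rib from the rack and slid it along the peg through the flap to about stand y +13.6 mm, with only about 1 N of push. I then pulled it back against the flap. It caught at y ≈ -14.3 mm and held a steady pull of 5.5 to 6.5 N for more than a second without moving. After that I eased it about 3.5 mm off the flap, lowered it onto the peg and let go.

- **Last checks:** the rib hangs upright, centred at about y = -11 mm. Its position agreed to about 0.2 mm between the check just before release and two pictures after the gripper had backed off. The gripper is well clear. I saw no other object touched or moved, but I did not re-measure them at the end.
- **Disagreement:** the side camera read about 1.5 mm off the top camera, so I corrected for that using the stand. I never saw the shut flap directly behind the hung rib. That it is shut rests on the pull test at the expected position.
- **Blemish:** while setting the rib down I briefly pressed on the peg with about 12 N. I backed off to almost nothing before releasing.

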